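# Check the red-knob pull gauge at the fastener store

## Task

Two spring pull gauges lie on the bench: check the one with the red knob before the shift. Pull its red knob out along the track until the knob stands level with the yellow marker on its own track (do not pull it well past), hold it there for two seconds, then ease it all the way home without letting it snap back, and let go. Leave the gauge with the black knob alone.

Things in the scene. Friction and masses are not known exactly. Their poses are not given: they have to be found in the camera images.
- red_knob (a point): centre of the upright round red knob (26 mm diameter, 52 mm tall, top 26 mm above this point) on the red gauge's slide, 62 mm above the table. It stands on a steel bar 22 mm wide, top 36 mm above the table; nothing within 60 mm of it is higher. z up; x points from knob to barrel: pull it level and straight along -x (towards the robot, within 20 degrees). A black pointer line lies under its centre.
- red_mark (a point): centre of the yellow marker, a low band 80 mm long and 8 mm wide across the red gauge's base plate (top 23 mm above the table, so the bar passes over it), 50 to 95 mm in front of the knob's home position; clamped; same axes as red_knob. The knob is level with it when both have the same place along the gauge's x.
- red_slide (a joint): how far the red gauge's slide is pulled out, in m: 0 fully home (as at the start), 0.12 at the stop. A spring always pulls it home: 2.4 N at 0, plus 60 N per m (about 8 N at 95 mm), so it snaps back if let go. The gauge is fixed: a base plate 410 x 80 x 12 mm and a grey barrel (top 58 mm above the table) whose face is 75 mm behind the knob at home.
- black_knob (a point): centre of the black knob of the other gauge, alike in all but colour, 62 mm above the table, same axes as red_knob. Not to be moved.

How it is judged:
By the outcome, as a careful person would: the job done as asked, in the order asked, and still so for the second after the job is handed in, with the robot touching nothing.
It also fails if it takes over 42 s, if anything falls off the work surface, if the arm or the gripper's body presses on something with over 40 N, if the wrist force passes 120 N, or if a joint passes its speed limit or range.

## Robot

A 6-joint arm with a two-finger parallel gripper is mounted at the origin on the work surface. World frame = base frame: x ahead of the robot, y to its left, z up, the work surface at z = 0. Lengths are in mm, angles in degrees, forces in N, time in s.
With the tool pointing down it reaches from about 300 to 850 mm from the base axis. Payload 4.2 kg.
Tool frame: the origin (TCP) lies midway between the tips of the shut fingers; the grasp point (between the pads) lies 19 mm behind it (env.hold_point_z is the z of the grasp point in the tool frame, in mm); z points along the fingers, y is the direction in which the jaws open and shut (so a half turn about z gives the same grasp; the last joint's range is limited). The gripper opens to 91 mm and grips with 3 to 60 N. Pads are 32 mm wide; open, the fingers measure 118 mm over their backs; the gripper's body (76 mm by 178 mm) begins 60 mm behind the grasp point.
Start: joints at [64.916, 18.312, 89.639, -0, 72.044, -1.146], TCP at [233.311, 525.556, 213.976] pointing down, gripper open.
Joint ranges: [-177.97, 177.97], [-48.28, 115.42], [12.27, 149.76], [-77.06, 257.06], [2.81, 150.46], [-146.56, 146.56]. Speed limits (degrees/s): [147.25, 147.25, 180, 180, 180, 180].

## Interface

Orientations are given as [roll, pitch, yaw] about the fixed x, y, z axes, in that order (R = Rz(yaw) Ry(pitch) Rx(roll)).
In Python, from workcell import env, grab_frame, camera_params, spotter gives the robot as it stands. The module is installed in compiled form; this text tells all that it offers.
- The arm moves only by the shell command python3 -m jog 'ROWS' [FORCE]. ROWS is text: rows parted by semicolons, each of 7 numbers parted by spaces: the turn, a rotation vector about the world's x, y, z in units of 5 degrees (1.0 is 5 degrees), then the shift along the world's x, y, z in units of 25 mm (1.0 is 25 mm), then the opening, from 0 (shut) to 1 (fully open). A call has 1 to 5 rows; each row is the pose to reach, as a shift and turn from the pose commanded when the call began; what a row does not reach only later rows make up. A row lasts 1/8 s, in which the tool goes at most 62.5 mm and 10.7 degrees, less where a joint would pass 70% of its speed; a pose out of reach is approached as far as the arm can. A call with a gripper value outside its range is refused whole. The fingers move at their own pace and stop on an object; FORCE is the grip in N (left out, the last holds). Time passes only in rows, so rows that repeat a pose let the fingers close. It gives the time, the measured TCP pose, the force and the opening at its end, in the units of the state.
- env.state(): the state, without advancing time (a new reading comes with each control period).
- grab_frame(name): name is "scene" or "side" or "wrist"; returns the picture (400x640x3 uint8, red, green, blue); there is no depth.
- camera_params(name): a dict with "K" (3x3 intrinsics, pixels), "rvec" (rotation vector, rad) and "tvec" (3), from world to camera coordinates, as OpenCV has them. Camera axes: x right, y down, z forward; pixel columns grow to the right and rows downward; lengths in mm; the calibration is good to about 2 mm. The wrist camera is an equidistant fisheye: a pixel r from the principal point sees the ray r / f radians off the axis. A picture is of the moment at which its call begins: read the wrist's pose just before it. camera_params takes no time and is no camera call; for the wrist camera it gives the pose at the moment of the call.
- env.job_done(): hands the job in, once; it reports no verdict.
Trained networks look in the newest picture that a camera, given by its name, has taken for a name from the list of things; names that differ only in an ending like _2 or _b are one class to them, and where a whole thing is asked for, a point or a joint stands for the part that bears it (a point fixed in the world has none). Each returns a list of dicts, best first, with "conf" (0 to 1); they miss things now and then, are a little off and sometimes report something else, mostly with a low value. They report only what shows in the picture. A call takes as long as a camera call.
- spotter.look_for(query, camera): "box" ([left, top, width, height] in pixels, round what is visible of it).
- spotter.trace(query, camera): "region" (400x640 bool, what is visible of it) and "box" ([left, top, width, height] in pixels, round what is visible of it).
The state is a dict: "time_s": time; "qpos": joint angles; "qvel": joint speeds; "effort": joint torques, N m; "ee_pos": TCP position; "ee_rot": TCP orientation; "force": force on the tool from outside, world axes, zero at the start; "torque": the same for the moment, N m; "gripper_width": finger opening in mm.
Only numpy, scipy, OpenCV 4.12 (cv2) and the standard library are available. Lean on these libraries where they do the work, as an engineer would, in place of code of your own. Each camera call takes 0.05 s, during which the arm holds its last target. There are 200 camera calls.

## Working session

There is one attempt and no reset: what is moved stays moved. The work goes in short steps, Python scripts to look and compute and a shell command to move; the robot and the scene stay as the last step left them, time stands still between calls to the robot, and variables do not carry over. Pictures are saved under pics/ and viewed, about 8 in all and at most 12, crops included, and the job is handed in when it is done.

```bash
mkdir -p pics; cat > h.py <<'E'
import numpy as np, cv2
from workcell import env, grab_frame, camera_params, spotter
def save(n,im): cv2.imwrite(f'pics/{n}.png',im[:,:,::-1])
def ray(cam,uv):
    p=camera_params(cam);K=np.array(p['K'],float);R=cv2.Rodrigues(np.array(p['rvec'],float))[0];t=np.array(p['tvec'],float).ravel()
    a=np.array([(uv[0]-K[0,2])/K[0,0],(uv[1]-K[1,2])/K[1,1]])
    if cam=='wrist':
        r=np.linalg.norm(a); d=np.r_[a/r*np.sin(r),np.cos(r)] if r>1e-9 else np.array([0,0,1.])
    else: d=np.r_[a,1]
    return -R.T@t, R.T@d
def atz(cam,uv,z):
    c,d=ray(cam,uv); return c+d*(z-c[2])/d[2]
E
python3 - <<'E'
from h import *
a=[]
for c in ['scene','side','wrist']:
    im=grab_frame(c); save(c+'0',im)
    p=camera_params(c); print(c,-cv2.Rodrigues(np.array(p['rvec'],float))[0].T@np.array(p['tvec'],float).ravel())
    for q in ['red_knob','black_knob','red_mark']:
        for r in spotter.look_for(q,c)[:3]:
            b=r['box']; uv=(b[0]+b[2]/2,b[1]+b[3]/2); print(c,q,round(r['conf'],2),np.round(b),atz(c,uv,23 if 'mark' in q else 62).round(1))
im=[cv2.imread(f'pics/{c}0.png') for c in ['scene','side','wrist']]
cv2.imwrite('pics/all0.png',np.vstack([np.hstack(im[:2]),np.hstack([im[2],im[2]*0])])[:, :][::1,::1])
x=cv2.imread('pics/all0.png'); cv2.imwrite('pics/all0.png',cv2.resize(x,(800,500),interpolation=cv2.INTER_AREA))
print(env.state()['ee_pos'],env.state()['ee_rot'],env.hold_point_z,env.state()['force'])
E
```

```text
scene [ 828.95065506 -344.34030945  677.20333318]
scene red_knob 0.69 [340. 130.  54.  40.] [645.7 139.   62. ]
scene black_knob 0.55 [254. 248.  62.  50.] [ 642.6 -127.9   62. ]
scene red_mark 0.69 [295. 128.  18.  45.] [533.  110.9  23. ]
side [ 394.26588889 -538.5164514   453.91029976]
side red_knob 0.75 [288. 157.  36.  26.] [631.2 115.2  62. ]
side black_knob 0.57 [338. 220.  49.  43.] [ 629.7 -147.5   62. ]
side red_mark 0.57 [246. 185.  25.  26.] [519.5 108.6  23. ]
wrist [166.15072581 555.93724218 384.95889671]
[233.33888899 525.55131866 214.00567169] [ 1.79992806e+02 -8.38904301e-04  1.56057018e+02] -18.8 [ 0.48579939 -0.22927664  0.17188873]
```

View pics/all0.png

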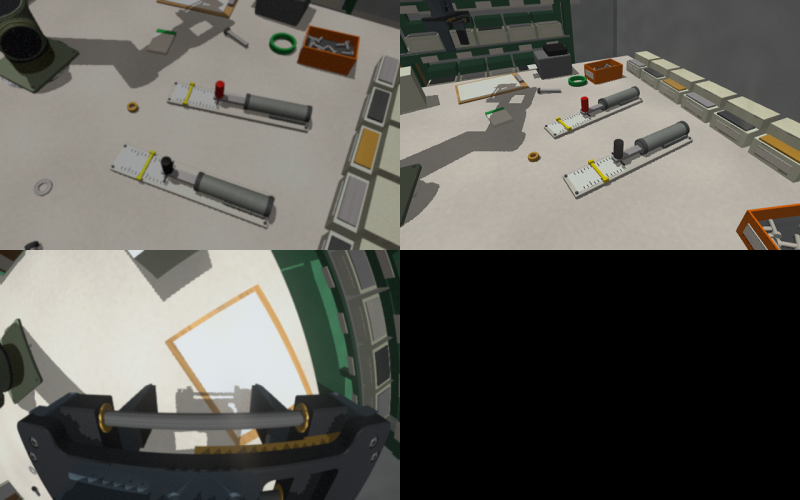

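Montage (scene left, side right, wrist below): the red gauge is the farther one. In full-resolution scene pixels its knob is at about (352,146) and its yellow mark at about (300,148). I'll segment by colour in both fixed cameras.

```bash
cat > seg.py <<'E'
from h import *
def red(im,win=None):
    h=cv2.cvtColor(im,cv2.COLOR_RGB2HSV); m=(((h[...,0]<6)|(h[...,0]>174))&(h[...,1]>170)&(h[...,2]>60)).astype(np.uint8)
    n,l,s,c=cv2.connectedComponentsWithStats(m); 
    return [(s[i],c[i],l==i) for i in np.argsort(-s[1:,4])+1 if s[i,4]>25]
def yel(im,box):
    h=cv2.cvtColor(im,cv2.COLOR_RGB2HSV); m=((h[...,0]>22)&(h[...,0]<35)&(h[...,1]>130)&(h[...,2]>80)).astype(np.uint8)
    k=np.zeros_like(m); x,y,w,hh=box; k[y:y+hh,x:x+w]=1; return m*k
def tri(obs):
    A=0;b=0
    for cam,uv in obs:
        c,d=ray(cam,uv); d=d/np.linalg.norm(d); P=np.eye(3)-np.outer(d,d); A=A+P; b=b+P@c
    return np.linalg.solve(A,b)
E
python3 - <<'E'
from seg import *
o=[]
for cam,box in [('scene',(280,115,45,65)),('side',(235,178,50,40))]:
    im=cv2.imread(f'pics/{cam}0.png')[:,:,::-1].copy()
    r=red(im)
    for s,c,_ in r[:3]: print(cam,s,c.round(1))
    s,c,_=r[0]; o.append((cam,c)); print('knob@62',atz(cam,c,62).round(1))
    m=yel(im,box); v,u=np.nonzero(m); P=np.array([atz(cam,(a,b),23) for a,b in zip(u,v)])[:,:2]
    rc=cv2.minAreaRect(P.astype(np.float32)); d=np.linalg.svd(P-P.mean(0),full_matrices=0)[2][0]
    print('mark',len(u),rc,P.mean(0),'long axis deg',np.degrees(np.arctan2(d[1],d[0])))
print('tri',tri(o).round(1))
f=[cv2.imread('pics/scene0.png')[90:220,250:520],cv2.imread('pics/side0.png')[120:250,220:490]]
cv2.imwrite('pics/crop.png',cv2.resize(np.vstack(f),None,fx=2.3,fy=2.3,interpolation=cv2.INTER_CUBIC))
E
```

```text
scene [346 130  12  12 120] [351.6 135.2]
knob@62 [607.5 155.2  62. ]
mark 162 ((527.1719970703125, 113.3492431640625), (12.482166290283203, 85.61383819580078), 14.283820152282715) [528.19148775 112.69947339] long axis deg 104.03769201670923
side [290 155  12  24 246] [295.2 166.5]
knob@62 [615.4 139.2  62. ]
mark 140 ((523.9329833984375, 107.65359497070312), (19.017446517944336, 95.8258056640625), 14.768178939819336) [523.94255989 104.85068626] long axis deg -76.20043225842858
tri [613.2 146.9  63.8]
```

View pics/crop.png

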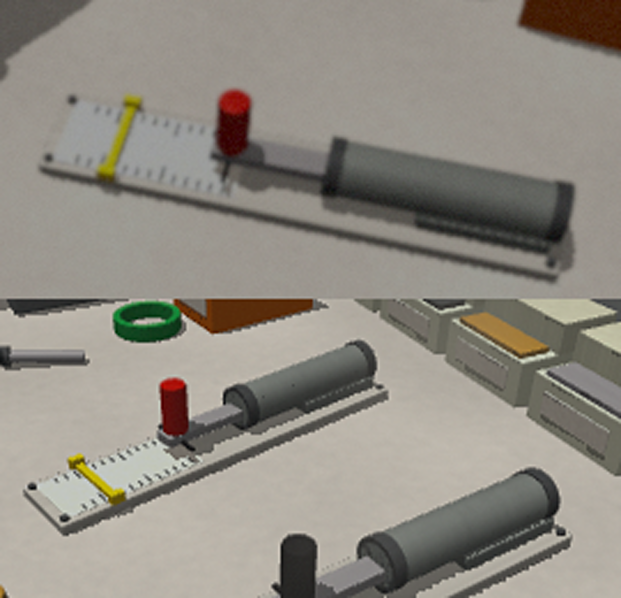

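Crop: the scene knob spans the crop box (217–251, 90–153), so its full-resolution centre is about (351.7,143). The gauge yaw is about 14° and its mark is about 85 mm in front of the knob. Next I'll move above it for an overhead look with the wrist camera.

```bash
python3 -m jog '0 0 7.6 14.6 -15.2 -0.4 1;0 0 7.6 14.6 -15.2 -0.4 1;0 0 7.6 14.6 -15.2 -0.4 1;0 0 7.6 14.6 -15.2 -0.4 1;0 0 7.6 14.6 -15.2 -0.4 1'; python3 - <<'E'
from seg import *
print(atz('scene',(351.7,143),62),tri([('scene',(351.7,143)),('side',(295.2,166.5))]))
E
```

```text
time_s: 1.23
ee_pos: [441.3, 309.6, 208.6]
ee_rot: [180.0, 0.0, -165.9]
force: [0.7, 0.2, 0.4]
gripper_width: 90.8
[615.90211871 139.31443585  62.        ] [615.57698022 139.95217886  61.3682465 ]
```

```bash
python3 -m jog '0 0 0 6.2 -6.7 0 1;0 0 0 6.2 -6.7 0 1;0 0 0 6.2 -6.7 0 1;0 0 0 6.2 -6.7 0 1;0 0 0 6.2 -6.7 0 1'; python3 - <<'E'
from seg import *
im=grab_frame('wrist'); save('w1',im); p=camera_params('wrist'); print(env.state()['ee_pos'],env.state()['ee_rot'],p['K'])
for s,c,_ in red(im)[:3]: print(s,c.round(1),atz('wrist',c,88).round(1),atz('wrist',c,62).round(1))
for r in spotter.look_for('red_mark','wrist')[:2]: print(r)
for r in spotter.look_for('red_knob','wrist')[:2]: print(r)
E
```

```text
time_s: 1.85
ee_pos: [596.6, 141.2, 207.8]
ee_rot: [-180.0, -0.0, -166.2]
force: [-1.5, 0.2, 0.4]
gripper_width: 91.2
[595.38329509 142.67110604 207.91221235] [ 1.79961918e+02 -4.54569476e-02 -1.66070966e+02] [[309.70691629   0.         325.64366177]
 [  0.         309.70691629 197.32154387]
 [  0.           0.           1.        ]]
[  0 130  15  42 285] [  5.3 148.1] [ 642.1 -339.9   88. ] [ 652.7 -381.5   62. ]
[313 198  18  21 214] [323.1 208.8] [612.5 145.   88. ] [620.4 146.8  62. ]
{'box': [278.6, 106.1, 79.0, 13.6], 'conf': 0.61}
{'box': [298.1, 180.4, 49.4, 75.1], 'conf': 0.65}
```

View pics/w1.png

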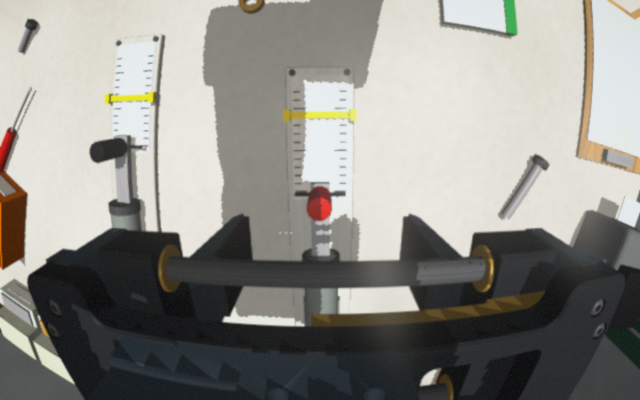

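Wrist view: knob at about (319,203), pointer line at v≈194, yellow mark at v≈115 spanning u 283–356. The plate runs straight down the image. I'll refine by fitting the knob cylinder's silhouette.

```bash
cat > fit.py <<'E'
from seg import *
from scipy.optimize import least_squares
def proj(cam,P,p=None):
    p=p or camera_params(cam);K=np.array(p['K'],float)
    R=cv2.Rodrigues(np.array(p['rvec'],float))[0];X=P@R.T+np.array(p['tvec'],float).ravel()
    a=X[:,:2]/X[:,2:]
    if cam=='wrist':
        r=np.linalg.norm(X[:,:2],axis=1,keepdims=True); a=X[:,:2]/r*np.arctan2(r,X[:,2:])
    return a*[K[0,0],K[1,1]]+[K[0,2],K[1,2]]
def redbox(im,near,rad=25):
    i=im.astype(int); m=(i[...,0]>45)&(i[...,0]>2.0*i[...,1])&(i[...,0]>2.0*i[...,2])
    v,u=np.nonzero(m); k=(abs(u-near[0])<rad)&(abs(v-near[1])<rad+10); u,v=u[k],v[k]
    return np.array([u.min(),v.min(),u.max()+1,v.max()+1])-.0
t=np.linspace(0,2*np.pi,60); cyl=np.vstack([np.c_[13*np.cos(t),13*np.sin(t),0*t+z] for z in (36,88)])
def fitknob(obs,x0):
    ps={c:camera_params(c) for c,_ in obs}
    def f(x):
        r=[]
        for c,b in obs:
            q=proj(c,cyl+[x[0],x[1],0],ps[c])+.5; r+=[q[:,0].min()-b[0],q[:,1].min()-b[1],q[:,0].max()-b[2],q[:,1].max()-b[3]]
        return r
    s=least_squares(f,x0); return s.x,s.fun
def markline(cam,im,box):
    m=yel(im,box); v,u=np.nonzero(m); P=np.array([atz(cam,(a,b),23) for a,b in zip(u,v)])[:,:2]
    rc=cv2.minAreaRect(P.astype(np.float32)); c,d=P.mean(0),np.linalg.svd(P-P.mean(0),full_matrices=0)[2][0]
    return c,np.degrees(np.arctan2(d[1],d[0]))%180-90,rc
E
python3 - <<'E'
from fit import *
ob=[]
for cam,f,n,box in [('scene','scene0',(352,143),(280,115,45,65)),('side','side0',(295,166),(235,178,50,40)),('wrist','w1',(319,203),(270,95,100,35))]:
    im=cv2.imread(f'pics/{f}.png')[:,:,::-1].copy(); b=redbox(im,n); ob.append((cam,b))
    x,r=fitknob([(cam,b)],[615,140]); c,a,rc=markline(cam,im,box); print(cam,b,x.round(1),r.round(1),'mark',c.round(1),round(a,1),[np.round(q,1) for q in rc])
x,r=fitknob(ob,[615,140]); print(x,r.round(1))
for q in [(297,194),(343,194)]: print('ptr',atz('wrist',q,15),atz('wrist',q,36))
E
```

```text
scene [345. 129. 359. 158.] [615.5 138.4] [-1.2 -0.9  1.1  0.9] mark [528.2 112.7] 14.0 [array([527.2, 113.3]), array([12.5, 85.6]), np.float64(14.3)]
side [290. 132. 320. 179.] [652.3 177.8] [  8.9  11.9  -9.1 -10.1] mark [523.9 104.9] 13.8 [array([523.9, 107.7]), array([19. , 95.8]), np.float64(14.8)]
wrist [307. 188. 331. 220.] [613.4 142.4] [-1.2 -2.6  1.2  2.4] mark [524.8 115.5] 14.4 [array([524.3, 118.8]), array([11.7, 81.2]), np.float64(13.9)]
[617.84930031 142.21569492] [  1.   -1.9   3.4  -0.1  -0.2  21.1 -17.3   0.1  -2.3   1.   -0.1   6.4]
ptr [623.21616044 116.20831474  15.        ] [617.45226208 116.80638814  36.        ]
ptr [609.58025971 170.5466895   15.        ] [604.60229648 168.01285114  36.        ]
```

```bash
python3 -m jog '0 0 0 0.76 -0.08 0 1;0 0 0 0.76 -0.08 -2 1;0 0 0 0.76 -0.08 -3.6 1;0 0 0 0.76 -0.08 -3.6 1'; python3 - <<'E'
from fit import *
print([np.round(env.state()[k],1) for k in ('ee_pos','ee_rot','force')])
im=grab_frame('wrist'); save('w2',im); b=redbox(im,proj('wrist',np.array([[615,140.5,62]]))[0],40)
print(b,fitknob([('wrist',b)],[615,140]), env.state()['ee_pos'])
E
```

```text
time_s: 2.5
ee_pos: [610.9, 142.4, 115.6]
ee_rot: [180.0, -0.4, -165.8]
force: [-0.7, 1.6, -0.2]
gripper_width: 91.2
[array([610.9, 142.4, 115.6]), array([ 180. ,   -0.4, -165.8]), array([-0.7,  1.6, -0.2])]
[302. 198. 337. 246.] (array([619.46384915, 140.03093129]), array([-1.13574684, -3.01180112,  1.12500701,  2.75845078])) [612.90258339 142.56155181 118.08790345]
```

View pics/w2.png

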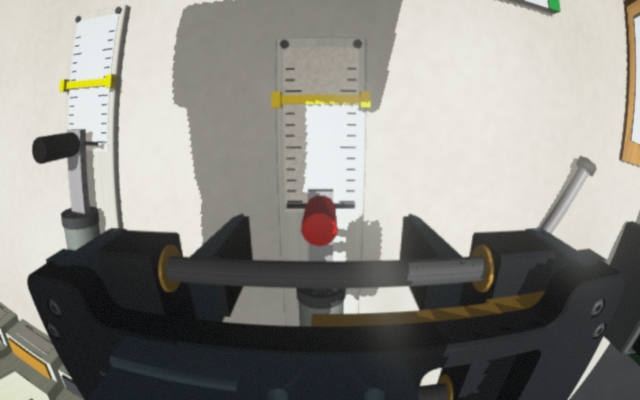

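The knob is centred at u≈319.5 against 325.6 midway between the fingers, so I need about 3–4 mm more towards −y. I'll correct that and descend to grasp height.

```bash
python3 -m jog '0 0 0 0.14 -0.12 0 1;0 0 0 0.14 -0.12 -1 1;0 0 0 0.14 -0.12 -2 1;0 0 0 0.14 -0.12 -3 1;0 0 0 0.14 -0.12 -3 1'; python3 - <<'E'
from fit import *
print([np.round(env.state()[k],1) for k in ('ee_pos','ee_rot','force')])
im=grab_frame('wrist'); save('w3',im); print(env.state()['ee_pos'])
b=redbox(im,proj('wrist',np.array([[616,140,62]]))[0],45)
print(b,fitknob([('wrist',b)],[615,140]), env.state()['ee_pos'])
E
```

```text
time_s: 3.18
ee_pos: [617.5, 138.5, 43.5]
ee_rot: [180.0, -0.0, -165.9]
force: [-0.2, -0.8, -1.3]
gripper_width: 90.9
[array([617.5, 138.5,  43.5]), array([ 180. ,   -0. , -165.9]), array([-0.2, -0.8, -1.3])]
[618.42843548 138.64816646  44.66020027]
[304. 222. 349. 296.] (array([618.93809886, 139.4821343 ]), array([-4.99858089, -4.90140494,  5.01303661,  5.05913329])) [618.42843548 138.64816646  44.66020027]
```

Well aligned (within about 1 mm). Now I'll close at moderate force.

```bash
python3 -m jog '0 0 0 0 0 0 0;0 0 0 0 0 0 0;0 0 0 0 0 0 0;0 0 0 0 0 0 0;0 0 0 0 0 0 0' 40; python3 -m jog '0 0 0 0 0 0 0;0 0 0 0 0 0 0;0 0 0 0 0 0 0' 40; python3 - <<'E'
from fit import *
im=grab_frame('wrist'); save('w4',im); print([np.round(np.mean([env.state()[k] for _ in range(3)],0),1) for k in ('ee_pos','ee_rot','force','gripper_width')])
im=grab_frame('scene'); save('s4',im)
E
```

```text
time_s: 3.85
ee_pos: [617.5, 138.5, 43.4]
ee_rot: [180.0, -0.0, -165.9]
force: [0.1, 0.4, -0.5]
gripper_width: 44.3
time_s: 4.22
ee_pos: [617.3, 139.2, 43.3]
ee_rot: [179.9, -0.0, -166.0]
force: [-0.4, 3.5, 0.4]
gripper_width: 25.4
[array([617.3, 139.2,  43.3]), array([ 179.9,   -0. , -166. ]), array([-1.4,  3.2,  0.5]), np.float64(25.2)]
```

View pics/w4.png

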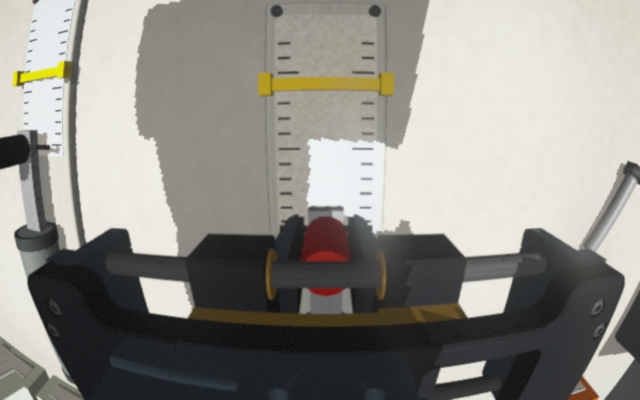

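Grip is confirmed: opening is 25 mm and the knob sits between the pads. I'll pull along gauge −x, which is (−0.970, −0.242) in world axes, about 85 mm first.

```bash
python3 -m jog '0 0 0 -0.35 -0.087 0 0;0 0 0 -0.7 -0.175 0 0;0 0 0 -1.05 -0.262 0 0;0 0 0 -1.4 -0.35 0 0;0 0 0 -1.75 -0.436 0 0' && python3 -m jog '0 0 0 -0.35 -0.087 0 0;0 0 0 -0.7 -0.175 0 0;0 0 0 -1.05 -0.262 0 0;0 0 0 -1.4 -0.35 0 0;0 0 0 -1.4 -0.35 0 0' ; python3 - <<'E'
from fit import *
print([np.round(env.state()[k],1) for k in ('ee_pos','ee_rot','force','gripper_width')])
ims=[]
for c in ('scene','side','wrist'):
    im=grab_frame(c); save(c+'5',im); ims.append(im)
s=cv2.resize(ims[0][100:200,260:400],(560,400),interpolation=2); d=cv2.resize(ims[1][140:240,220:276+4],(240,400),interpolation=2)
save('m5',np.hstack([s,d]))
E
```

```text
time_s: 4.95
ee_pos: [575.3, 128.6, 43.3]
ee_rot: [179.9, 0.3, -166.0]
force: [4.3, 6.5, -4.8]
gripper_width: 25.4
time_s: 5.58
ee_pos: [540.6, 119.9, 43.3]
ee_rot: [179.9, 0.3, -166.0]
force: [5.3, 7.1, -5.9]
gripper_width: 25.6
[array([540.6, 119.9,  43.3]), array([ 179.9,    0.3, -166. ]), array([ 5.3,  7.1, -5.9]), np.float64(25.6)]
```

View pics/m5.png

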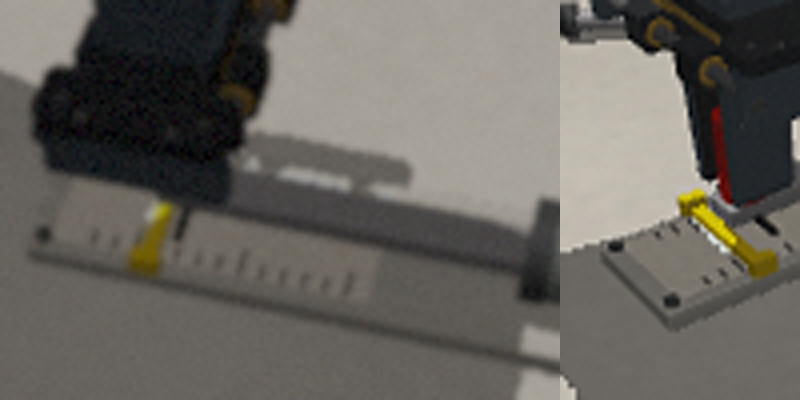

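View pics/wrist5.png

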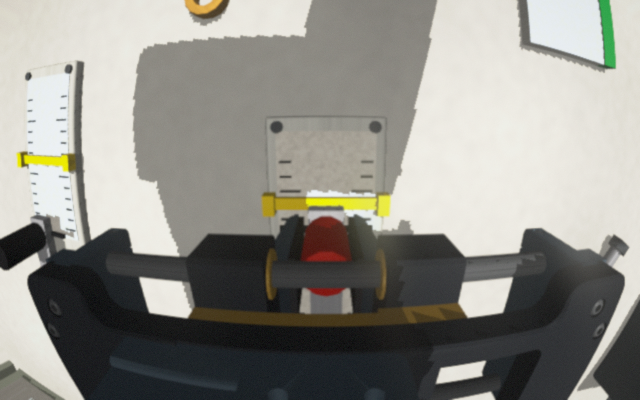

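Scene crop: the black pointer at crop (182,225) is just right of the yellow band at (160,222). In the side crop the pointer at (765,222) is still behind the band. A short distance remains, which I'll now measure.

```bash
python3 - <<'E'
from fit import *
gx=np.array([np.cos(np.radians(14)),np.sin(np.radians(14))]); gy=np.array([-gx[1],gx[0]])
G=lambda P:np.round([P[:2]@gx,P[:2]@gy],1)
ps={c:camera_params(c) for c in('scene','side','wrist')}
print('tcp',G(np.array([540.6,119.9]))); print('knob0',G(np.array([615.5,140])))
for c,box in [('scene',(285,145,25,30)),('side',(240,180,40,32)),('wrist',(255,185,140,35))]:
    im=cv2.imread(f'pics/{c}5.png')[:,:,::-1].copy(); m=yel(im,box); v,u=np.nonzero(m)
    P=np.array([G(atz(c,(a+.0,b),23)) for a,b in zip(u,v)]); print(c,len(u),'mark gx pct',np.percentile(P[:,0],[2,25,50,75,98]).round(1),'gy',np.percentile(P[:,1],[2,98]).round(1))
a=(305.5-.4,156.2-.4);b=(271.2-.4,195.5-.4)
for z in(15,23,26,30): print(z,'ptr scene',G(atz('scene',a,z)),'side',G(atz('side',b,z)))
E
```

```text
tcp [553.5 -14.4]
knob0 [631.1 -13.1]
scene 82 mark gx pct [533.3 537.6 539.8 542.  545.1] gy [-60.5 -23.5]
side 144 mark gx pct [526.6 530.7 533.8 537.  543. ] gy [-67.3  23.5]
wrist 1612 mark gx pct [531.2 534.6 536.6 538.7 544.2] gy [-54.5  26.5]
15 ptr scene [548.  -26.1] side [561.5 -15.6]
23 ptr scene [550.1 -32.2] side [555.9 -26.6]
26 ptr scene [550.9 -34.5] side [553.8 -30.7]
30 ptr scene [551.9 -37.6] side [550.9 -36.2]
```

Estimates of what's left are scene ~11, home-based ~13 and wrist ~15 mm. I'll go 9 mm and compare directly.

```bash
python3 -m jog '0 0 0 -0.18 -0.045 0 0;0 0 0 -0.36 -0.09 0 0;0 0 0 -0.36 -0.09 0 0'; python3 - <<'E'
from fit import *
print([np.round(env.state()[k],1) for k in ('ee_pos','ee_rot','force','gripper_width')])
ims=[]
for c in ('scene','side','wrist'):
    im=grab_frame(c); save(c+'6',im); ims.append(im)
s=cv2.resize(ims[0][140:180,270:330],(450,300),interpolation=2); d=cv2.resize(ims[1][175:215,235:281],(345,300),interpolation=2); w=cv2.resize(ims[2][170:260,200:440],(795,298),interpolation=2)
save('m6',np.vstack([np.hstack([s,d]),w]))
E
```

```text
time_s: 6.1
ee_pos: [532.2, 117.8, 43.3]
ee_rot: [179.9, 0.3, -166.0]
force: [5.6, 6.0, -7.6]
gripper_width: 25.2
[array([532.2, 117.8,  43.3]), array([ 179.9,    0.3, -166. ]), array([ 5.6,  6. , -7.6]), np.float64(25.2)]
```

View pics/m6.png

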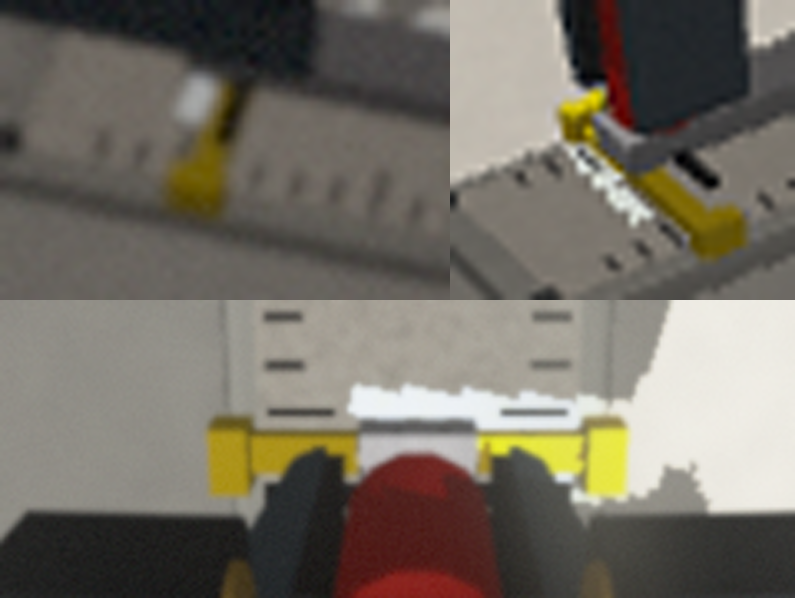

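Scene crop (top left): the pointer at (232,112) touches the band's right edge. Side crop (top right): the pointer runs (678,155)–(718,187), just behind the band. Wrist crop: the band spans v 418–495 under the bar end. A few mm remain, so I'll compute them.

```bash
python3 - <<'E'
from fit import *
gx=np.array([np.cos(np.radians(14)),np.sin(np.radians(14))]); gy=np.array([-gx[1],gx[0]])
G=lambda P:np.round([P[:2]@gx,P[:2]@gy],1)
S=lambda x,y:(270+x/7.5-.43,140+y/7.5-.43); D=lambda x,y:(235+(x-450)/7.5-.43,175+y/7.5-.43)
for z in(13,24,27,30,33,36): print(z,'ptr side',G(atz('side',D(678,155),z)),G(atz('side',D(718,187),z)),'scene',G(atz('scene',S(232,112),z)),G(atz('scene',S(225,137),z)))
print('band side',[G(atz('side',D(*q),23)) for q in((655,172),(668,185),(690,207))],'scene',[G(atz('scene',S(*q),23)) for q in((215,140),(212,150))])
# wrist: mark end blocks & bar end (top z36), home pointer/mark in w1/w2
W=lambda x,y:(200+x/3.3125-.4,170+(y-300)/3.3125-.4)
print('wrist band',[G(atz('wrist',W(*q),23)) for q in((300,431),(300,470),(540,431),(540,472),(230,419),(230,455))],'bar end',G(atz('wrist',W(417,430),36)))
E
```

```text
13 ptr side [552.5  -5.2] [553.1 -27.2] scene [538.3 -23.7] [538.9 -31.8]
24 ptr side [545.  -20.5] [545.6 -42. ] scene [541.3 -32.2] [541.9 -40.1]
27 ptr side [543.  -24.6] [543.6 -46. ] scene [542.2 -34.5] [542.7 -42.4]
30 ptr side [540.9 -28.8] [541.5 -50. ] scene [543.  -36.8] [543.6 -44.7]
33 ptr side [538.9 -33. ] [539.5 -54. ] scene [543.8 -39.1] [544.4 -46.9]
36 ptr side [536.9 -37.2] [537.4 -58. ] scene [544.7 -41.4] [545.2 -49.2]
band side [array([536.1, -22.7]), array([535.7, -30.8]), array([535. , -44.4])] scene [array([539.6, -40.9]), array([539.7, -44. ])]
wrist band [array([531.8, -36.9]), array([540. , -37.2]), array([531.8,  10.2]), array([540.4,  10.5]), array([529.4, -50.8]), array([536.9, -51.2])] bar end [527.4 -14. ]
```

Correcting for the visible side faces of the band, the estimates cluster around 5–6 mm. I'll move 4 mm and look again.

```bash
python3 -m jog '0 0 0 -0.16 -0.04 0 0;0 0 0 -0.16 -0.04 0 0;0 0 0 -0.16 -0.04 0 0'; python3 - <<'E'
from fit import *
print([np.round(env.state()[k],1) for k in ('ee_pos','ee_rot','force','gripper_width')])
ims=[]
for c in ('scene','side','wrist'):
    im=grab_frame(c); save(c+'7',im); ims.append(im)
s=cv2.resize(ims[0][140:180,280:320],(400,400),interpolation=2); d=cv2.resize(ims[1][180:220,240:280],(400,400),interpolation=2)
save('m7',np.hstack([s,d]))
E
```

```text
time_s: 6.62
ee_pos: [528.6, 116.9, 43.3]
ee_rot: [179.9, 0.4, -166.0]
force: [6.4, 7.5, -6.9]
gripper_width: 25.4
[array([528.6, 116.9,  43.3]), array([ 179.9,    0.4, -166. ]), array([ 6.4,  7.5, -6.9]), np.float64(25.4)]
```

View pics/m7.png

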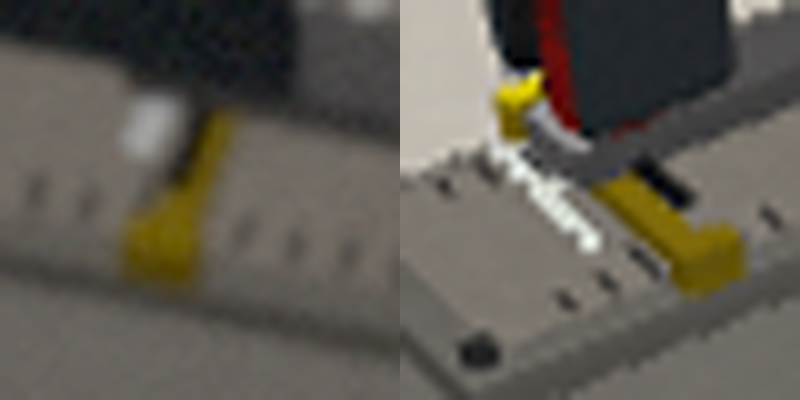

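Scene crop: the pointer (183,155) now lies just left of the band centre (200,155). Side crop: the pointer (665,183) still lies behind the band (645,215). The two disagree because of parallax, meaning the pointer sits higher than the band. I'll solve for height and offset jointly.

```bash
python3 - <<'E'
from fit import *
gx=np.array([np.cos(np.radians(14)),np.sin(np.radians(14))]); gy=np.array([-gx[1],gx[0]])
g=lambda c,q,z:atz(c,q,z)[:2]@gx
# band top-face model projected vs yellow; unoccluded home pictures
for c,f,box in [('scene','scene0',(280,115,45,65)),('side','side0',(235,178,50,40)),('wrist','w1',(270,95,100,35))]:
    pass
S=lambda x,y:(280+x/10-.45,140+y/10-.45); D=lambda x,y:(240+(x-400)/10-.45,180+y/10-.45)
print('tcp',np.array([528.6,116.9])@gx)
for z in(24,27,30,33,36): print(z,'scene ptr',g('scene',S(183,155),z).round(1),'side ptr',g('side',D(665,183),z).round(1))
print('band scene',g('scene',S(200,155),23),'side',g('side',D(645,215),23))
# band located from home images: optimise box (80x8, z 12..23) silhouette -> match yellow mask by IoU over gx,gy
from scipy.optimize import minimize
for c,f,box in [('scene','scene0',(280,115,45,65)),('side','side0',(235,178,50,40))]:
    im=cv2.imread(f'pics/{f}.png')[:,:,::-1].copy(); m=yel(im,box).astype(bool); v,u=np.nonzero(m); best=None
    p=camera_params(c)
    for a in np.arange(530,546,.5):
      for b in np.arange(-24,-2,2):
        Q=np.array([gx*(a+sx*4)+gy*(b+sy*40) for sx in(-1,1) for sy in(-1,1)])
        for z0 in (12,20):
            P=np.vstack([np.c_[Q,np.full(4,z)] for z in(z0,23)]); h=cv2.convexHull((proj(c,P,p)*16).round().astype(np.int32))
            k=np.zeros((400,640),np.uint8); cv2.fillConvexPoly(k,h,1,shift=4); k=k>0
            i=(k&m).sum()/(k|m).sum()
            if best is None or i>best[0]: best=(i,a,b,z0)
    print(c,best)
E
```

```text
tcp 541.1789905050929
24 scene ptr 537.0 side ptr 541.7
27 scene ptr 537.9 side ptr 539.7
30 scene ptr 538.7 side ptr 537.7
33 scene ptr 539.5 side ptr 535.7
36 scene ptr 540.4 side ptr 533.7
band scene 539.7485417121034 side 532.9544396128451
scene (np.float64(0.7023255813953488), np.float64(539.0), np.int64(-16), 20)
side (np.float64(0.7225806451612903), np.float64(534.5), np.int64(-24), 20)
```

```bash
python3 - <<'E'
from h import *
im=cv2.imread('pics/w3.png')[70:250,220:420]; cv2.imwrite('pics/w3c.png',cv2.resize(im,(660,594),interpolation=2))
E
```

```text
(no output)
```

View pics/w3c.png

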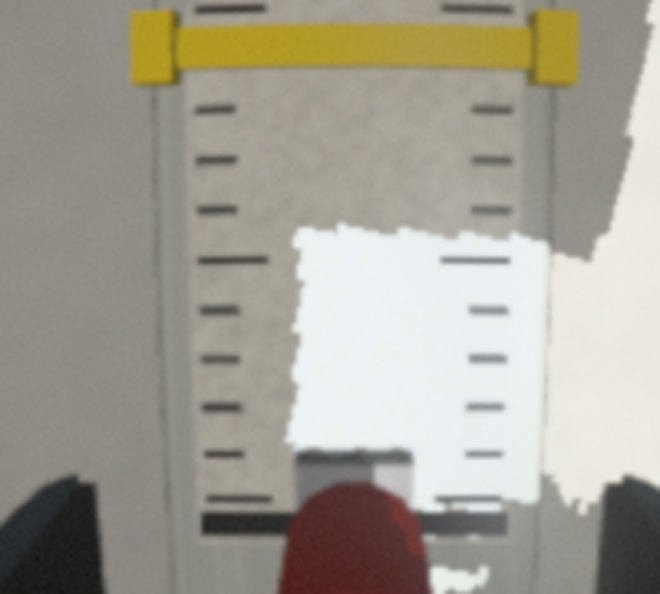

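Very useful: the crop shows 10 mm ticks (majors at v=8, 260, 498), the band centre at v≈46 and the pointer at v≈523. I can self-calibrate from the ticks.

```bash
python3 - <<'E'
from h import *
gx=np.array([np.cos(np.radians(14)),np.sin(np.radians(14))])
d=np.array([617.4-528.6,138.9-116.9,0])
C=lambda x,y:(220+x/3.3-.35,70+y/3.3-.35)
f=lambda q,z:((atz('wrist',C(*q),z)+d)[:2]@gx).round(1)
mj=[f((355,v),12) for v in(8,260,498)]; print('majors@12',mj,'@13',[f((355,v),13) for v in(8,260,498)])
print('band edges',f((355,26),23),f((355,68),23),'pointer',{z:(f((355,513),z),f((355,534),z)) for z in(13,20,25,28,30,34)})
L=lambda z:[np.round(np.linalg.norm(atz('wrist',C(202,523),z)-atz('wrist',C(507,523),z)),1)]
print({z:L(z) for z in(13,25,28,30,34)},'band len@23',np.linalg.norm(atz('wrist',C(131,48),23)-atz('wrist',C(579,48),23)))
print('cam',(ray('wrist',(0,0))[0]+d).round(1))
E
```

```text
majors@12 [np.float64(531.2), np.float64(581.2), np.float64(631.1)] @13 [np.float64(531.3), np.float64(581.1), np.float64(630.7)]
band edges 536.1 544.0 pointer {13: (np.float64(634.1), np.float64(638.8)), 20: (np.float64(631.5), np.float64(636.0)), 25: (np.float64(629.6), np.float64(634.0)), 28: (np.float64(628.4), np.float64(632.8)), 30: (np.float64(627.7), np.float64(632.0)), 34: (np.float64(626.2), np.float64(630.4))}
{13: [np.float64(64.7)], 25: [np.float64(60.9)], 28: [np.float64(59.9)], 30: [np.float64(59.2)], 34: [np.float64(58.0)]} band len@23 83.49002843748521
cam [545.1 121.1 213.9]
```

The tick majors come out at 531.2/581.2/631.1, so the scale is exact. The band is 8.0 mm wide with its centre at 540.05, and the knob's home is on the zero tick, so the needed pull is about 91.1 mm. The TCP has travelled 91.5 mm, so the knob is level within about 1 mm. I'll hold for more than 2 s.

```bash
H='hold'; python3 -m jog '0 0 0 0 0 0 0;0 0 0 0 0 0 0;0 0 0 0 0 0 0;0 0 0 0 0 0 0;0 0 0 0 0 0 0' ; python3 -m jog '0 0 0 0 0 0 0;0 0 0 0 0 0 0;0 0 0 0 0 0 0;0 0 0 0 0 0 0;0 0 0 0 0 0 0'; python3 -m jog '0 0 0 0 0 0 0;0 0 0 0 0 0 0;0 0 0 0 0 0 0;0 0 0 0 0 0 0;0 0 0 0 0 0 0'; python3 -m jog '0 0 0 0 0 0 0;0 0 0 0 0 0 0;0 0 0 0 0 0 0;0 0 0 0 0 0 0;0 0 0 0 0 0 0'; python3 -m jog '0 0 0 0 0 0 0;0 0 0 0 0 0 0'
```

```text
time_s: 7.4
ee_pos: [528.6, 116.9, 43.3]
ee_rot: [179.9, 0.4, -166.0]
force: [6.1, 6.7, -7.7]
gripper_width: 25.5
time_s: 8.02
ee_pos: [528.6, 116.9, 43.3]
ee_rot: [179.9, 0.4, -166.0]
force: [5.9, 7.3, -8.5]
gripper_width: 25.6
time_s: 8.65
ee_pos: [528.6, 116.9, 43.3]
ee_rot: [179.9, 0.4, -166.0]
force: [6.0, 6.7, -7.5]
gripper_width: 25.8
time_s: 9.28
ee_pos: [528.6, 116.9, 43.3]
ee_rot: [179.9, 0.4, -166.0]
force: [6.2, 7.0, -7.4]
gripper_width: 25.3
time_s: 9.52
ee_pos: [528.6, 116.9, 43.3]
ee_rot: [179.9, 0.4, -166.0]
force: [6.4, 7.4, -7.2]
gripper_width: 25.5
```

```bash
python3 -m jog '0 0 0 0.2 0.05 0 0;0 0 0 0.4 0.1 0 0;0 0 0 0.6 0.15 0 0;0 0 0 0.8 0.2 0 0;0 0 0 1 0.25 0 0'; python3 -m jog '0 0 0 0.2 0.05 0 0;0 0 0 0.4 0.1 0 0;0 0 0 0.6 0.15 0 0;0 0 0 0.8 0.2 0 0;0 0 0 1 0.25 0 0'; python3 -m jog '0 0 0 0.2 0.05 0 0;0 0 0 0.4 0.1 0 0;0 0 0 0.6 0.15 0 0;0 0 0 0.8 0.2 0 0;0 0 0 1 0.25 0 0'; python3 -m jog '0 0 0 0.15 0.04 0 0;0 0 0 0.3 0.075 0 0;0 0 0 0.45 0.11 0 0;0 0 0 0.56 0.14 0 0;0 0 0 0.62 0.155 0 0'; python3 -m jog '0 0 0 0.03 0.007 0 0;0 0 0 0.05 0.012 0 0;0 0 0 0.05 0.012 0 0'
```

```text
time_s: 10.15
ee_pos: [553.1, 123.1, 43.3]
ee_rot: [179.9, 0.3, -166.0]
force: [4.4, 6.7, -5.4]
gripper_width: 25.2
time_s: 10.78
ee_pos: [577.4, 129.2, 43.3]
ee_rot: [179.9, 0.2, -166.0]
force: [3.5, 5.4, -3.4]
gripper_width: 25.4
time_s: 11.4
ee_pos: [601.8, 135.3, 43.3]
ee_rot: [179.9, 0.1, -166.0]
force: [2.1, 4.2, -2.8]
gripper_width: 25.5
time_s: 12.02
ee_pos: [617.0, 139.1, 43.3]
ee_rot: [179.9, 0.1, -166.0]
force: [1.0, 5.4, -2.2]
gripper_width: 25.5
time_s: 12.4
ee_pos: [617.3, 139.2, 43.3]
ee_rot: [179.9, -0.0, -166.0]
force: [-1.0, 5.1, -0.6]
gripper_width: 25.5
```

Back at the grasp position, with the force reading also at its pre-pull value (spring load taken by the stop). One small nudge home, then check force and release.

```bash
python3 -m jog '0 0 0 0.03 0.008 0 0;0 0 0 0.03 0.008 0 0;0 0 0 0.03 0.008 0 0'; python3 -m jog '0 0 0 0 0 0 0.3;0 0 0 0 0 0 0.6;0 0 0 0 0 0 1;0 0 0 0 0 0 1;0 0 0 0 0 0 1'; python3 -m jog '0 0 0 0 0 0 1;0 0 0 0 0 0 1;0 0 0 0 0 0 1'
```

```text
time_s: 12.78
ee_pos: [617.3, 139.2, 43.3]
ee_rot: [179.9, -0.1, -166.0]
force: [-2.2, 5.4, 0.3]
gripper_width: 25.4
time_s: 13.4
ee_pos: [618.4, 138.5, 43.4]
ee_rot: [-180.0, 0.0, -165.9]
force: [0.1, 0.4, 0.3]
gripper_width: 64.7
time_s: 13.78
ee_pos: [618.3, 138.7, 43.3]
ee_rot: [180.0, 0.0, -165.9]
force: [0.1, -0.3, 0.9]
gripper_width: 91.1
```

The slide met its stop: the nudge didn't move it and the force went negative. Now I'll lift straight up and check.

```bash
python3 -m jog '0 0 0 0 0 1.5 1;0 0 0 0 0 3 1;0 0 0 0 0 5 1;0 0 0 0 0 7 1;0 0 0 0 0 7 1'; python3 -m jog '0 0 0 -3 4 0 1;0 0 0 -3 4 0 1;0 0 0 -3 4 0 1'; python3 - <<'E'
from fit import *
for c,n in [('scene',(352,143)),('side',(295,166))]:
    im=grab_frame(c); save(c+'9',im); a=cv2.imread(f'pics/{c}0.png')[:,:,::-1]
    print(c,'before/after red',[ [ (s.tolist(),m.round(1).tolist()) for s,m,_ in red(i.copy()) if np.linalg.norm(m-n)<20] for i in (a,im)])
    b=spotter.look_for('black_knob',c)[:1]; print(b)
s=[cv2.imread(f'pics/{c}.png')[100:280,200:430] for c in('scene0','scene9')]; cv2.imwrite('pics/fin.png',cv2.resize(np.hstack(s),(800,313)))
print(env.state()['time_s'],env.state()['ee_pos'],env.state()['force'])
E
```

```text
time_s: 14.4
ee_pos: [620.6, 139.2, 223.4]
ee_rot: [-180.0, 0.6, -165.9]
force: [0.0, -0.5, -0.8]
gripper_width: 91.6
time_s: 14.78
ee_pos: [540.3, 241.3, 217.2]
ee_rot: [180.0, -0.2, -165.6]
force: [0.8, 0.2, -0.3]
gripper_width: 91.0
scene before/after red [[([346, 130, 12, 12, 120], [351.6, 135.2])], [([346, 130, 12, 14, 116], [351.7, 135.7])]]
[{'box': [255.8, 251.1, 59.3, 46.2], 'conf': 0.69}]
side before/after red [[([290, 155, 12, 24, 246], [295.2, 166.5])], [([290, 155, 12, 24, 236], [295.4, 166.8])]]
[{'box': [338.9, 219.6, 48.2, 43.2], 'conf': 0.91}]
14.975 [543.77591007 237.77407061 217.6543657 ] [-0.38355847  0.51314444  0.31592019]
```

View pics/fin.png

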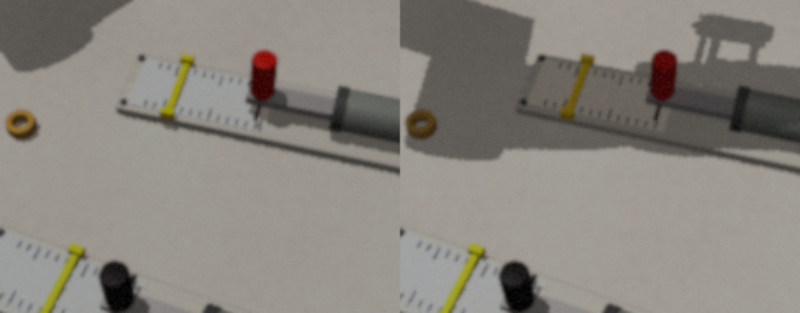

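Before and after views match: the red knob is at the same pixel, i.e. home, and the black gauge is unchanged. The arm is clear.

```bash
python3 -m jog '0 0 0 0 0 0 1;0 0 0 0 0 0 1'; python3 -c "
from workcell import env
print(env.job_done())"
```

```text
time_s: 15.22
ee_pos: [543.8, 237.9, 218.1]
ee_rot: [-180.0, -0.0, -166.0]
force: [0.2, -0.7, 0.1]
gripper_width: 90.8
the job is handed in; nothing more can be done
None
```

I checked the red gauge as asked and handed the job in at about 15.2 s of the 42 s allowed. I gripped the red knob and pulled it level and straight about 91.5 mm to the yellow marker. I held it there for about 2.9 s, eased it home at about 40 mm/s, let go and moved the arm clear.

**Last checks**
- **Home:** the red knob is back within 0.5 px of its starting place in both fixed cameras. It met its stop before I let go, and the wrist force was near zero afterwards.
- **Black gauge:** it looks unchanged in the before and after pictures.
- **Level with the marker:** the wrist view, scaled by the gauge's own ticks, gave a needed pull of 91.1 mm (89.9–92.2 mm depending on the pointer's height). That puts the hold within about 1 mm.

**What disagreed:** with the knob at the marker, the scene camera put it about 1 mm past and the side camera about 4 mm short. I put that down to parallax and trusted the tick-scaled figure.

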